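# Lay out a borehole pump's last stage in fitting order

### The arm

A 6-joint arm with a two-finger parallel gripper is mounted at the origin on the work surface. World frame = base frame: x ahead of the robot, y to its left, z up, the work surface at z = 0. Lengths are in m, angles in rad, forces in N, time in s.
With the tool pointing down it reaches from about 0.375 to 0.925 m from the base axis. Payload 5.7 kg.
Tool frame: the origin (TCP) lies at the very end of the fingers, on their centre line; the grasp point (between the pads) lies 19 mm behind it (arm.hold_point_z is the distance from the TCP to the grasp point, in m); y points along the fingers, z is the direction in which the jaws open and shut, and the axes are right-handed (so a half turn about y gives the same grasp; the last joint's range is limited). The gripper opens to 88 mm and grips with 3 to 60 N. Pads are 20 mm wide; open, the fingers measure 115 mm over their backs; the gripper's body (75 mm by 178 mm) begins 61 mm behind the grasp point.
Start: joints at [-1.282, 0.359, 1.51, -0, 1.272, -0.115], TCP at [0.236, -0.552, 0.223] pointing down, gripper open.
Joint ranges: [-2.97, 2.97], [-1.01, 2.36], [0.21, 2.38], [-0.96, 4.11], [0.2, 2.71], [-2.98, 2.98]. Speed limits (rad/s): [2.39, 2.39, 3.14, 3.14, 3.14, 3.14].

### API

Orientations are given as a rotation vector (axis times angle).
In Python, from workcell import arm, cams gives the robot as it stands. The module is installed in compiled form; this text tells all that it offers.
- The arm moves only by the tool step_arm, never from a script. Its argument "deltas" is a list of rows, each a list of 7 numbers: the shift along the world's x, y, z in mm, then the turn, a rotation vector about the world's x, y, z in degrees, then the closure, from -1 (fully open) to 1 (shut), so that 0 is half open. In form: [[x, y, z, rx, ry, rz, grip], ...]. A call has 1 to 8 rows; each row shifts and turns the pose as measured when the row begins; what a row does not reach is not made up. A row lasts 1/10 s, in which the tool goes at most 50 mm and 8.59 degrees, less where a joint would pass 70% of its speed; a pose out of reach is approached as far as the arm can. A call with a gripper value outside its range is refused whole. The fingers move at their own pace and stop on an object; "grip_force" is the grip in N (left out, the last holds). Time passes only in rows, so rows that do not move let the fingers close. It gives the time, the measured TCP pose, the force and the opening at its end, in the units of the state.
- arm.read_state(): the state, without advancing time (a new reading comes with each control period).
- cams.read_camera(name): name is "side" or "top" or "wrist"; returns a dict with "color" (420x560x3 uint8, red, green, blue), "depth" (420x560 float32, m along the optical axis (not along the pixel's ray), 0 where there is no reading), "mtx" (3x3 intrinsics, pixels), "distortion" ([k1, k2, p1, p2, k3] as OpenCV has them; the pictures are not rectified), "cam_to_world" (4x4, takes a point from camera to world coordinates). Camera axes: x right, y up, looking along -z (the intrinsics and any distortion apply to the point x, -y, -z); pixel columns grow to the right and rows downward; lengths in m; the calibration is good to about 2 mm. A picture is of the moment at which its call begins.
- arm.finish_job(): hands the job in, once; it reports no verdict.
The state is a dict: "t": time; "joint_pos": joint angles; "joint_velocities": joint speeds; "joint_efforts": joint torques, N m; "tool_pos": TCP position; "ee_rot": TCP orientation; "wrist_force": force on the tool from outside, world axes, zero at the start; "moment": the same for the moment, N m; "opening": finger opening in m.
Only numpy, scipy, OpenCV 4.12 (cv2) and the standard library are available. Lean on these libraries where they do the work, as an engineer would, in place of code of your own. Each camera call takes 0.05 s, during which the arm holds its last target. There are 200 camera calls.

### The job

Lay out the remaining parts of the half-built borehole pump on the bench, in the order they go on: in one straight row continuing the line of the pump's shaft, starting from the shaft tip, put the white impeller, then one blue stage bowl, then the green bearing spider, then the brass discharge head, each standing upright as it is now, with clear gaps of about 25 mm (two fingers) from the shaft tip to the impeller and from each part to the next. Lay the bronze neck ring flat on top of the impeller, around its raised eye. Take only the top bowl off the nested stack, and leave the two spare bowls under it, the old brown impeller and the grease tin where they are.

Things in the scene. Friction and masses are not known exactly. Their poses are not given: they have to be found in the camera images.
- pump: Half-built borehole pump lying level and fixed at the left: steel motor 76 mm thick, intake, five blue bowls fitted, then a bare steel shaft, 10 mm thick, 55 mm long, axis 48 mm above the bench (highest part 86 mm). Origin: on the bench directly below the shaft tip; +x level along the shaft away from the motor, so the row lies along +x (roughly to the robot's right, within 16 degrees); z up.
- impeller: The new white impeller, loose, standing eye up: a disc 56 mm in diameter and 18 mm thick, with a raised round steel eye (neck) of 26 mm outside diameter and 10 mm height on top, total height 28 mm. Origin: centre of the underside; z up. Round, so yaw does not matter. 50 g.
- neck_ring: Bronze-brown neck ring, loose, lying flat: 46 mm outside diameter, 34 mm hole, 10 mm high. Origin: centre of the underside; z up. Over the impeller's eye it has 4 mm of play all round; fully down on the disc its underside is 18 mm above the impeller's underside. 50 g.
- bowl: Top one of a nested stack of three equal blue bowls, open side up, 34 mm high: upper 18 mm a collar 66 mm across (mouth 59 mm), lower 16 mm a spigot 54 mm across, sitting in the next bowl's mouth (2.5 mm play), collar resting on its rim. Starts with its underside 36 mm, collar's lower edge 52 mm and rim 70 mm above the bench. Origin: centre of underside, z up. 60 g.
- bowl2: The middle bowl of the stack, same size and blue colour, directly under the top one (a third stands under it on the bench); its collar reaches from 34 to 52 mm above the bench. Stays where it is. Origin: centre of the underside; z up.
- bearing: Green plastic bearing spider, loose, lying flat: outer ring 58 mm in diameter, 18 mm high, three spokes and a central hub 22 mm in diameter and 22 mm high. Origin: centre of the underside; z up. 60 g.
- head: Brass discharge head, loose, standing upright: base 64 mm in diameter and 18 mm high, a cone up to 30 mm, then a straight threaded neck 44 mm in diameter up to the top at 58 mm. Origin: centre of the underside; z up. About 0.5 kg.
- old_impeller: The old worn impeller, dark brown with chipped rim, same shape and size as the white one. Not used; stays where it is. Origin: centre of the underside.
- grease_tin: Yellow grease tin with a red lid, 60 mm in diameter, 45 mm high. Not used; stays where it is. Origin: centre of the underside.
Things that resemble listed ones, but are neither listed nor needed, are in the scene too. Several things look just like the head: the one meant starts nearest to the robot's base. Several things look just like the neck_ring: the one meant starts farthest from the robot's base.

How it is judged:
At the end, for the whole second after the job is handed in: Impeller, bowl, bearing, head upright on the bench in this order, within 15 mm of the shaft line, each gap (shaft tip first) 10 to 40 mm; ring flat on the impeller around the eye (within 6 mm); middle bowl, old impeller, tin within 15 mm of their starts; all released, at rest (y of impeller in the frame of pump between -0.015 and 0.015 m and height (world z) of each of impeller, bowl, bearing, head below 0.006 m and y of bowl in the frame of pump between -0.015 and 0.015 m and y of bearing in the frame of pump between -0.015 and 0.015 m and y of head in the frame of pump between -0.015 and 0.015 m and angle between each of impeller, bowl, bearing, head, neck_ring's own z axis and vertical below 0.12 rad and linear speed of each of impeller, bowl, bearing, head, neck_ring below 0.02 m/s and x of impeller in the frame of pump between 0.038 and 0.068 m and horizontal distance between impeller and bowl between 0.071 and 0.101 m and x of bowl in the frame of pump above 0.06 m and horizontal distance between bowl and bearing between 0.072 and 0.102 m and x of bearing in the frame of pump above 0.15 m and horizontal distance between bearing and head between 0.071 and 0.101 m and x of head in the frame of pump above 0.2 m and horizontal distance between neck_ring and impeller below 0.006 m and z of neck_ring in the frame of impeller between 0.014 and 0.0215 m and distance of each of bowl2, old_impeller, grease_tin from where it was at the start of the episode below 0.015 m); the robot touches nothing.
It fails at once if the next bowl of the stack is lifted or pushed away (moved 15 mm or more) (distance of bowl2 from where it was at the start of the episode above 0.015 m).
It fails at once if the old brown impeller is moved 15 mm or more (distance of old_impeller from where it was at the start of the episode above 0.015 m).
It fails at once if the grease tin is moved 15 mm or more (distance of grease_tin from where it was at the start of the episode above 0.015 m).
It also fails if it takes over 115 s, if anything falls off the work surface, if the arm or the gripper's body presses on something with over 40 N, if the wrist force passes 120 N, or if a joint passes its speed limit or range.

## Working session

There is one attempt and no reset: what is moved stays moved. The work goes in short steps, Python scripts to look and compute and a tool call to move; the robot and the scene stay as the last step left them, time stands still between calls to the robot, and variables do not carry over. Pictures are saved under pics/ and viewed, about 12 in all and at most 16, crops included, and the job is handed in when it is done.

Besides the shell and the picture viewer there is one more tool, called after "Request:" by a JSON object that holds its "fn" and its "kwargs", one argument or row to a line. step_arm: Moves the arm, as the interface text tells. Its arguments: {"type":"object","properties":{"deltas":{"type":"array","items":{"type":"array","items":{"type":"number"}}},"grip_force":{"type":"number"}},"required":["deltas"]}

```bash
mkdir -p pics; cat > h.py <<'E'
import numpy as np, cv2
from workcell import arm, cams
def shot(n, f=None):
    c=cams.read_camera(n)
    if f: cv2.imwrite('pics/'+f, c['color'][:,:,::-1])
    return c
def world(c):  # per-pixel world points from depth
    h,w=c['depth'].shape
    u,v=np.meshgrid(np.arange(w),np.arange(h))
    p=cv2.undistortPoints(np.stack([u,v],-1).reshape(-1,1,2).astype(float),c['mtx'],np.array(c['distortion'])).reshape(h,w,2)
    d=c['depth'][...,None]
    P=np.concatenate([p[...,:1]*d,-p[...,1:]*d,-d],-1)
    T=np.array(c['cam_to_world'])
    return P@T[:3,:3].T+T[:3,3]
def ray(c,uv,z):
    p=cv2.undistortPoints(np.array(uv,float).reshape(-1,1,2),c['mtx'],np.array(c['distortion'])).reshape(-1,2)
    T=np.array(c['cam_to_world']); d=np.c_[p[:,0],-p[:,1],-np.ones(len(p))]@T[:3,:3].T
    return T[:3,3]+d*((z-T[2,3])/d[:,2])[:,None]
E
python3 - <<'E'
from h import *
print(arm.read_state())
t=shot('top','top0.png'); s=shot('side','side0.png')
np.savez('top0.npz',**t);
for c in (t,s): print(c['cam_to_world'],c['mtx'],c['distortion'])
W=world(t); print(np.percentile(W[...,2],[1,25,50,75,99]))
E
```

```text
{'t': 0.0, 'joint_pos': array([-1.28212677e+00,  3.59492066e-01,  1.51144096e+00, -1.13831179e-05,
        1.27250888e+00, -1.15087447e-01]), 'joint_velocities': array([ 2.02366130e-04, -5.87699062e-04, -2.47238840e-05,  3.43975677e-04,
        2.39438551e-04, -1.44994922e-03]), 'joint_efforts': array([ 4.41620869e-04, -5.15374446e+01, -2.70723599e+01,  6.75945450e-02,
        3.49149434e-02, -1.38982746e-04]), 'tool_pos': array([ 0.23552012, -0.55107793,  0.22181407]), 'ee_rot': array([-0.40940653,  2.00136816, -1.99761008]), 'wrist_force': array([0.29771715, 0.27297845, 0.51090011]), 'moment': array([ 0.02378982, -0.02676706,  0.01908268]), 'opening': 0.08782064770681021}
[[ 0.0256487   0.98931732 -0.14350393  0.32957941]
 [-0.99964702  0.02637719  0.00317602 -0.02414023]
 [ 0.00692733  0.14337182  0.98964465  1.01194568]
 [ 0.          0.          0.          1.        ]] [[394.79310113   0.         283.37085212]
 [  0.         394.79310113 210.50391093]
 [  0.           0.           1.        ]] [-0.10342319  0.          0.          0.          0.        ]
[[ 0.95760415  0.1405127  -0.25149648  0.27498944]
 [-0.28793605  0.43853501 -0.85134005 -0.73211519]
 [-0.00933408  0.88766166  0.46040161  0.46492154]
 [ 0.          0.          0.          1.        ]] [[390.20320919   0.         284.89110392]
 [  0.         390.20320919 210.62337907]
 [  0.           0.           1.        ]] [0.0273941 0.        0.        0.        0.       ]
[-7.55915488e-01 -1.98566698e-03  3.44567374e-04  2.49226303e-02
  8.75983717e-01]
```

View pics/top0.png

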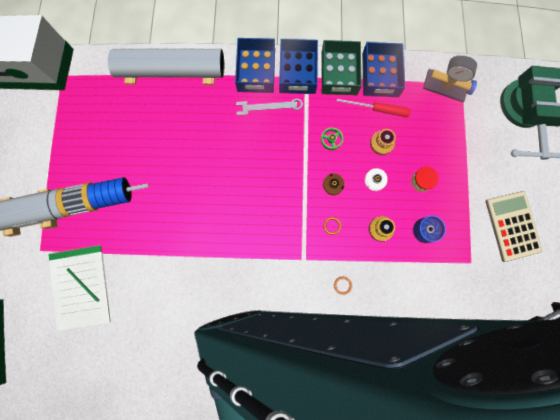

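View pics/side0.png

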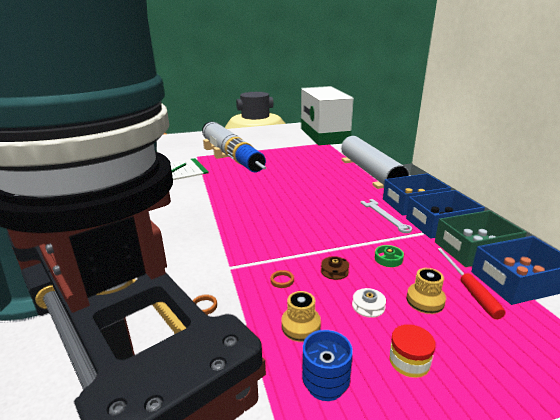

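The top view shows the pump tip at about (147,186). The loose parts are:
- heads at (383,140) and (382,228)
- rings at (332,226) and (343,285)
- white impeller (376,180), old impeller (334,184), bearing (332,139), tin (426,178), bowl stack (430,229)

Next I'll measure their positions.

```bash
cat > m.py <<'E'
from h import *
t=dict(np.load('top0.npz')); W=world(t); Z=W[...,2]
img=t['color'].astype(np.uint8)
def circ(name,u,v,zlo,zhi,r=28):
    m=np.zeros(Z.shape,np.uint8); m[v-r:v+r,u-r:u+r]=1
    m&=((Z>zlo)&(Z<zhi)).astype(np.uint8)
    n,l,st,ce=cv2.connectedComponentsWithStats(m)
    k=1+np.argmax(st[1:,4]); P=W[l==k]
    (cx,cy),rad=cv2.minEnclosingCircle(P[:,:2].astype(np.float32))
    print(name,np.round([cx,cy,rad*2,*np.percentile(P[:,2],[5,50,95])],4),len(P),'base dist',round(np.hypot(cx,cy),3))
circ('headN',382,228,.05,.066); circ('headN base',382,228,.006,.024)
circ('headF',383,140,.05,.066)
circ('white disc',376,180,.01,.035)
circ('old',334,184,.01,.035)
circ('bearing',332,139,.01,.03)
circ('ringA',332,226,.006,.02);circ('ringB',343,285,.006,.02)
circ('bowl',430,229,.06,.08);circ('tin',426,178,.035,.055)
# shaft and pump: 
m=(Z>.02)&(Z<.1); m[:,:1]=0; sub=np.zeros_like(m); sub[150:240,0:160]=1; m&=sub
P=W[m]
for a,b in zip(np.linspace(.25,.7,19)[:-1],np.linspace(.25,.7,19)[1:]):
    q=P[(P[:,1]>a)&(P[:,1]<b)]
    if len(q)>3:
        top=q[q[:,2]>q[:,2].max()-.008]
        print(np.round([a,b,(q[:,0].min()+q[:,0].max())/2,np.ptp(q[:,0]),top[:,0].mean(),top[:,1].mean(),q[:,2].max()],4),len(q))
E
python3 m.py
```

```text
headN [ 0.4345 -0.2794  0.0455  0.0541  0.0576  0.0603] 262 base dist 0.517
headN base [ 0.4347 -0.2781  0.0641  0.0085  0.0199  0.0236] 157 base dist 0.516
headF [ 0.6643 -0.2848  0.0462  0.0529  0.058   0.0606] 242 base dist 0.723
white disc [ 0.5653 -0.2654  0.0581  0.0146  0.0183  0.0279] 354 base dist 0.625
old [ 0.5487 -0.1553  0.0567  0.0147  0.0179  0.0268] 361 base dist 0.57
bearing [ 0.67   -0.1509  0.0586  0.0111  0.0169  0.0237] 213 base dist 0.687
ringA [ 0.4405 -0.1535  0.0458  0.0066  0.0089  0.0114] 109 base dist 0.466
ringB [ 0.2896 -0.1811  0.0439  0.0065  0.0086  0.0117] 107 base dist 0.342
bowl [ 0.4324 -0.3918  0.0676  0.0611  0.0682  0.0717] 170 base dist 0.584
tin [ 0.5645 -0.3904  0.0595  0.0407  0.0446  0.0476] 408 base dist 0.686
[0.3    0.325  0.5249 0.0113 0.5246 0.3195 0.055 ] 20
[0.325  0.35   0.521  0.0122 0.5209 0.3371 0.0553] 38
[0.35   0.375  0.5093 0.0584 0.5076 0.3714 0.0816] 235
[0.375  0.4    0.5094 0.0692 0.5087 0.3874 0.084 ] 259
[0.4    0.425  0.5021 0.0674 0.5028 0.4124 0.0822] 262
[0.425  0.45   0.4946 0.073  0.4969 0.4373 0.0832] 258
[0.45   0.475  0.4919 0.0744 0.4919 0.4633 0.0863] 295
[0.475  0.5    0.485  0.0723 0.4874 0.4871 0.0858] 270
[0.5    0.525  0.4783 0.0752 0.4795 0.5138 0.085 ] 303
[0.525  0.55   0.472  0.0764 0.4745 0.5385 0.0872] 300
[0.55   0.575  0.4628 0.0894 0.4688 0.5622 0.0876] 285
[0.575  0.6    0.4631 0.1023 0.4635 0.5878 0.0881] 359
[0.6    0.625  0.4623 0.1009 0.4585 0.6132 0.0891] 307
[0.625  0.65   0.4513 0.0786 0.4518 0.6376 0.0872] 271
[0.65   0.675  0.4459 0.0774 0.4479 0.662  0.0883] 275
[0.675  0.7    0.437  0.0988 0.4456 0.6799 0.0866] 203
```

```bash
cat >> m.py <<'E'
print('---')
from scipy.spatial.transform import Rotation as R
A=np.array([(.5087,.3874),(.5028,.4124),(.4969,.4373),(.4919,.4633),(.4874,.4871),(.4795,.5138),(.4745,.5385),(.4585,.6132),(.4518,.6376),(.4479,.662)])
k,b=np.polyfit(A[:,1],A[:,0],1); print('fit',k,b,np.degrees(np.arctan(k)))
d=np.array([-k,-1])/np.hypot(k,1); print('dir',d)
g=t['color'].astype(int)
for v in range(182,192): print(v,[tuple(g[v,u]) for u in range(140,152,1)])
for u in (146,147,148): print(u,ray(t,[(u,185.5)],.05))
st=arm.read_state(); M=R.from_rotvec(st['ee_rot']).as_matrix(); print(M.round(3))
E
python3 m.py | sed -n '/---/,$p'
```

```text
---
fit -0.22316211766563718 0.594976512748396 -12.580115311685125
dir [ 0.21780453 -0.97599241]
182 [(np.int64(245), np.int64(45), np.int64(175)), (np.int64(245), np.int64(46), np.int64(175)), (np.int64(245), np.int64(46), np.int64(175)), (np.int64(244), np.int64(44), np.int64(173)), (np.int64(244), np.int64(47), np.int64(174)), (np.int64(243), np.int64(47), np.int64(173)), (np.int64(244), np.int64(51), np.int64(175)), (np.int64(243), np.int64(51), np.int64(175)), (np.int64(243), np.int64(47), np.int64(174)), (np.int64(244), np.int64(43), np.int64(174)), (np.int64(245), np.int64(44), np.int64(174)), (np.int64(245), np.int64(46), np.int64(177))]
183 [(np.int64(242), np.int64(40), np.int64(159)), (np.int64(242), np.int64(41), np.int64(159)), (np.int64(243), np.int64(53), np.int64(163)), (np.int64(243), np.int64(62), np.int64(165)), (np.int64(239), np.int64(64), np.int64(161)), (np.int64(228), np.int64(79), np.int64(160)), (np.int64(224), np.int64(89), np.int64(165)), (np.int64(223), np.int64(93), np.int64(165)), (np.int64(233), np.int64(60), np.int64(158)), (np.int64(243), np.int64(43
[... 4098 characters left out ...]
np.int64(244), np.int64(46), np.int64(176)), (np.int64(244), np.int64(46), np.int64(176)), (np.int64(245), np.int64(46), np.int64(176)), (np.int64(245), np.int64(48), np.int64(178)), (np.int64(244), np.int64(45), np.int64(177)), (np.int64(245), np.int64(46), np.int64(177)), (np.int64(245), np.int64(46), np.int64(177)), (np.int64(245), np.int64(48), np.int64(178)), (np.int64(245), np.int64(48), np.int64(178)), (np.int64(245), np.int64(48), np.int64(178)), (np.int64(245), np.int64(47), np.int64(179))]
146 [[0.52332262 0.31941624 0.05      ]]
147 [[0.52337994 0.31684361 0.05      ]]
148 [[0.52343733 0.31427244 0.05      ]]
[[-0.92  -0.001  0.393]
 [-0.393  0.002 -0.92 ]
 [-0.    -1.    -0.002]]
```

```bash
python3 -c "
import cv2
i=cv2.imread('pics/top0.png')[165:205,110:170]
cv2.imwrite('pics/tip.png',cv2.resize(i,None,fx=10,fy=10,interpolation=0))"
```

```text
(no output)
```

View pics/tip.png

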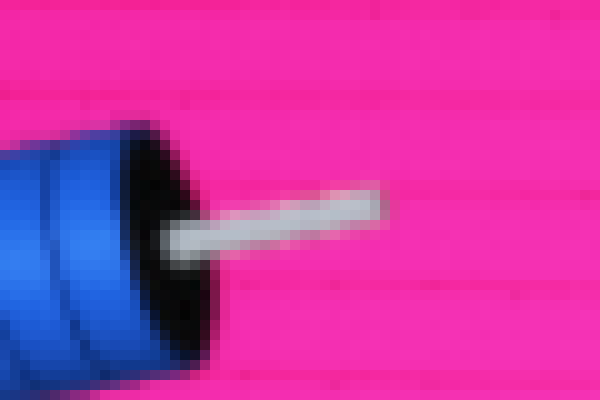

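Shaft tip is at about (0.5245, 0.3135), and the row heading is (0.218, -0.976). Targets are impeller (.536,.262), bowl (.555,.178), bearing (.574,.093) and head (.593,.009). First I'll move above the white impeller, turning the jaws across the row (+79.5°).

Request:
{"fn": "step_arm", "kwargs": {
  "deltas": [
    [33,29,0,0,0,8,-1],
    [33,29,0,0,0,8,-1],
    [33,29,0,0,0,8,-1],
    [33,29,0,0,0,8,-1],
    [33,29,0,0,0,8,-1],
    [33,29,0,0,0,8,-1],
    [33,29,0,0,0,8,-1],
    [33,29,0,0,0,8,-1]
  ],
  "grip_force": 20
}}

```text
t: 0.9
tool_pos: [0.502, -0.3132, 0.2187]
ee_rot: [-1.204, 1.226, -1.22]
wrist_force: [0.6, -0.9, -0.4]
opening: 0.0878
```

```bash
cat > s.py <<'E'
from h import *
from scipy.spatial.transform import Rotation as R
import sys
s=arm.read_state(); M=R.from_rotvec(s['ee_rot']).as_matrix()
print('t',round(s['t'],2),'tcp',s['tool_pos'].round(4),'down',M[:,1].round(3),'jaw',np.degrees(np.arctan2(M[1,2],M[0,2])).round(1),'open',s['opening'].round(4),'F',s['wrist_force'].round(1))
if len(sys.argv)>2: print('delta mm',((np.array([float(a) for a in sys.argv[1:3]])-s['tool_pos'][:2])*1000).round(1))
E
python3 s.py .565 -.265
```

```text
Traceback (most recent call last):
  File "s.py", line 5, in <module>
    print('t',round(s['t'],2),'tcp',s['tool_pos'].round(4),'down',M[:,1].round(3),'jaw',np.degrees(np.arctan2(M[1,2],M[0,2])).round(1),'open',s['opening'].round(4),'F',s['wrist_force'].round(1))
                                                                                                                                              ^^^^^^^^^^^^^^^^^^
AttributeError: 'float' object has no attribute 'round'
```

```bash
sed -i "s/s\['opening'\].round(4)/round(s['opening'],4)/" s.py; python3 s.py .565 -.265
```

```text
t 0.9 tcp [ 0.502  -0.3132  0.2187] down [-0.005  0.    -1.   ] jaw -1.0 open 0.0878 F [ 0.6 -0.9 -0.4]
delta mm [63.  48.2]
```

Request:
{"fn": "step_arm", "kwargs": {
  "deltas": [
    [32,24,-20,0,0,7,-1],
    [31,24,-20,0,0,7,-1],
    [0,0,0,0,0,0,-1]
  ]
}}

```text
t: 1.2
tool_pos: [0.5709, -0.2587, 0.1774]
ee_rot: [-1.317, 1.028, -1.025]
wrist_force: [-1.1, 0.0, -0.7]
opening: 0.0877
```

```bash
python3 s.py .565 -.265; python3 -c "
from h import *
c=shot('wrist','w1.png'); print(c['cam_to_world'])
W=world(c); g=c['color'].astype(int); m=(g.min(2)>150)&(W[...,2]>.012)&(W[...,2]<.035)
P=W[m]; print(len(P),P.min(0),P.max(0),np.median(P,0))"
```

```text
t 1.2 tcp [ 0.5709 -0.2587  0.1774] down [-0.002 -0.    -1.   ] jaw 14.1 open 0.0877 F [-1.1  0.  -0.7]
delta mm [-5.9 -6.3]
[[ 0.9696452  -0.23749547 -0.05817285  0.55470561]
 [ 0.24449969  0.93897508  0.24196219 -0.19411326]
 [-0.00284206 -0.24884072  0.96854025  0.33990881]
 [ 0.          0.          0.          1.        ]]
2303 [ 0.53528544 -0.3826156   0.01267796] [ 0.78173446 -0.16306013  0.0301587 ] [ 0.56726698 -0.26001498  0.01838486]
```

View pics/w1.png

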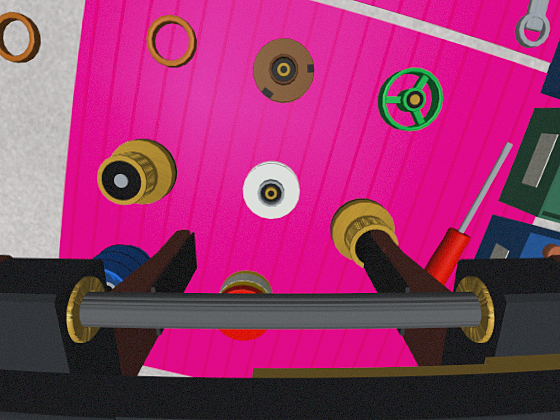

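```bash
cat > w.py <<'E'
from h import *
def comp(c,W,x,y,zlo,zhi,r=.045):
    m=((W[...,2]>zlo)&(W[...,2]<zhi)&(np.hypot(W[...,0]-x,W[...,1]-y)<r)).astype(np.uint8)
    n,l,st,ce=cv2.connectedComponentsWithStats(m); k=1+np.argmax(st[1:,4]); P=W[l==k]
    (cx,cy),R=cv2.minEnclosingCircle(P[:,:2].astype(np.float32)); return np.round([cx,cy,2*R,np.median(P[:,2]),len(P)],4)
E
python3 - <<'E'
from w import *
c=shot('wrist'); W=world(c)
for n,a in dict(white=(.565,-.265,.012,.022),whiteeye=(.565,-.265,.024,.032),ring=(.4405,-.1535,.006,.013),bearing=(.67,-.151,.010,.022),headN=(.4345,-.279,.052,.064),old=(.549,-.155,.012,.022)).items(): print(n,comp(c,W,*a))
E
```

```text
white [ 5.629e-01 -2.669e-01  5.610e-02  1.850e-02  1.870e+03]
whiteeye [ 5.627e-01 -2.669e-01  2.600e-02  2.820e-02  2.270e+02]
ring [ 4.392e-01 -1.531e-01  4.620e-02  1.010e-02  9.770e+02]
bearing [ 6.693e-01 -1.496e-01  5.910e-02  1.730e-02  1.550e+03]
headN [ 4.344e-01 -2.797e-01  4.570e-02  5.870e-02  2.068e+03]
old [ 5.473e-01 -1.547e-01  5.590e-02  1.860e-02  2.324e+03]
```

Both cameras agree to about 2 mm. Descending on the impeller at (.563,-.267).

Request:
{"fn": "step_arm", "kwargs": {
  "deltas": [
    [-7,-8,-30,0,0,-1.5,-0.6],
    [0,0,-40,0,0,0,-0.6],
    [0,0,-30,0,0,0,-0.6],
    [0,0,-20,0,0,0,-0.6],
    [0,0,0,0,0,0,-0.6]
  ]
}}

```text
t: 1.8
tool_pos: [0.5589, -0.2776, 0.0608]
ee_rot: [-1.303, 1.055, -1.068]
wrist_force: [-1.1, -0.7, 1.0]
opening: 0.0701
```

```bash
python3 s.py .563 -.267
```

```text
t 1.8 tcp [ 0.5589 -0.2776  0.0608] down [ 0.003 -0.009 -1.   ] jaw 11.5 open 0.0701 F [-1.1 -0.7  1. ]
delta mm [ 4.1 10.6]
```

Request:
{"fn": "step_arm", "kwargs": {
  "deltas": [
    [2,5,0,0.5,0.2,0.5,-0.6],
    [2,5,0,0,0,0,-0.6],
    [0,0,0,0,0,0,-0.6]
  ]
}}

```text
t: 2.1
tool_pos: [0.5633, -0.2701, 0.0645]
ee_rot: [-1.299, 1.055, -1.059]
wrist_force: [-0.6, 1.6, 0.3]
opening: 0.0706
```

```bash
python3 s.py .563 -.267
```

```text
t 2.1 tcp [ 0.5633 -0.2701  0.0645] down [ 0.002 -0.002 -1.   ] jaw 11.7 open 0.0706 F [-0.6  1.6  0.3]
delta mm [-0.3  3.1]
```

Request:
{"fn": "step_arm", "kwargs": {
  "deltas": [
    [0,3,-25,0,0,0.5,-0.6],
    [0,1,-20,0,0,0,-0.6],
    [0,0,-8,0,0,0,-0.6],
    [0,0,-3,0,0,0,-0.6],
    [0,0,0,0,0,0,-0.6]
  ]
}}

```text
t: 2.6
tool_pos: [0.5687, -0.2685, 0.0141]
ee_rot: [-1.302, 1.036, -1.063]
wrist_force: [1.1, -0.1, -0.2]
opening: 0.0702
```

```bash
python3 s.py .563 -.267
```

```text
t 2.6 tcp [ 0.5687 -0.2685  0.0141] down [ 0.013 -0.009 -1.   ] jaw 12.3 open 0.0702 F [ 1.1 -0.1 -0.2]
delta mm [-5.7  1.5]
```

Request:
{"fn": "step_arm", "kwargs": {
  "deltas": [
    [-4,2,-4,0.5,0.7,0,-0.6],
    [-2,0,-4,0,0,0,-0.6],
    [0,0,-1,0,0,0,-0.6]
  ]
}}

```text
t: 2.9
tool_pos: [0.5637, -0.2672, 0.0068]
ee_rot: [-1.302, 1.047, -1.052]
wrist_force: [0.1, 0.2, -0.3]
opening: 0.0704
```

```bash
python3 s.py .563 -.267
```

```text
t 2.9 tcp [ 0.5637 -0.2672  0.0068] down [ 0.003 -0.001 -1.   ] jaw 12.3 open 0.0704 F [ 0.1  0.2 -0.3]
delta mm [-0.7  0.2]
```

Request:
{"fn": "step_arm", "kwargs": {
  "deltas": [
    [0,0,-3,0,0,0,0],
    [0,0,0,0,0,0,1],
    [0,0,0,0,0,0,1],
    [0,0,0,0,0,0,1],
    [0,0,0,0,0,0,1],
    [0,0,10,0,0,0,1],
    [0,0,15,0,0,0,1]
  ]
}}

```text
t: 3.6
tool_pos: [0.5622, -0.2665, 0.0282]
ee_rot: [-1.303, 1.05, -1.049]
wrist_force: [0.4, 0.3, -0.4]
opening: 0.0555
```

```bash
python3 s.py .536 .262
```

```text
t 3.6 tcp [ 0.5622 -0.2665  0.0282] down [-0.001  0.001 -1.   ] jaw 12.3 open 0.0555 F [ 0.4  0.3 -0.4]
delta mm [-26.2 528.5]
```

Gripped at 55.5 mm. Lifting and carrying it to the row.

Request:
{"fn": "step_arm", "kwargs": {
  "deltas": [
    [0,0,30,0,0,0,1],
    [0,0,30,0,0,0,1],
    [-2,40,0,0,0,0,1],
    [-2,45,0,0,0,0,1],
    [-2,45,0,0,0,0,1],
    [-2,45,0,0,0,0,1],
    [-2,45,0,0,0,0,1],
    [-2,45,0,0,0,0,1]
  ]
}}

```text
t: 4.4
tool_pos: [0.556, -0.002, 0.1054]
ee_rot: [-1.293, 1.039, -1.073]
wrist_force: [1.4, -0.2, 0.8]
opening: 0.0556
```

```bash
python3 s.py .536 .262
```

```text
t 4.4 tcp [ 0.556  -0.002   0.1054] down [ 0.019 -0.008 -1.   ] jaw 11.7 open 0.0556 F [ 1.4 -0.2  0.8]
delta mm [-20. 264.]
```

Request:
{"fn": "step_arm", "kwargs": {
  "deltas": [
    [-4,45,0,0.4,1,0,1],
    [-4,45,0,0,0,0.5,1],
    [-4,45,0,0,0,0.5,1],
    [-4,45,0,0,0,0,1],
    [-4,35,0,0,0,0,1],
    [0,20,0,0,0,0,1],
    [0,5,0,0,0,0,1],
    [0,0,0,0,0,0,1]
  ]
}}

```text
t: 5.2
tool_pos: [0.5361, 0.2544, 0.1178]
ee_rot: [-1.297, 1.028, -1.045]
wrist_force: [0.6, -0.4, -0.1]
opening: 0.055
```

```bash
python3 s.py .536 .262
```

```text
t 5.2 tcp [0.5361 0.2544 0.1178] down [ 0.016  0.003 -1.   ] jaw 13.2 open 0.055 F [ 0.6 -0.4 -0.1]
delta mm [-0.1  7.6]
```

Request:
{"fn": "step_arm", "kwargs": {
  "deltas": [
    [0,4,-30,0,0.5,-0.5,1],
    [0,3,-30,0,0,0,1],
    [0,0,-20,0,0,0,1],
    [0,0,-8,0,0,0,1],
    [0,0,0,0,0,0,1]
  ]
}}

```text
t: 5.7
tool_pos: [0.5393, 0.2558, 0.0314]
ee_rot: [-1.294, 1.04, -1.054]
wrist_force: [0.2, -0.0, -0.4]
opening: 0.0558
```

```bash
python3 s.py .536 .262
```

```text
t 5.7 tcp [0.5393 0.2558 0.0314] down [ 0.012  0.002 -1.   ] jaw 12.4 open 0.0558 F [ 0.2 -0.  -0.4]
delta mm [-3.3  6.2]
```

Request:
{"fn": "step_arm", "kwargs": {
  "deltas": [
    [-2,4,-10,0,0.7,0,1],
    [-2,3,-8,0,0,0,1],
    [0,0,-4,0,0,0,1],
    [0,0,-1,0,0,0,1]
  ]
}}

```text
t: 6.1
tool_pos: [0.5374, 0.2625, 0.0096]
ee_rot: [-1.298, 1.049, -1.049]
wrist_force: [0.8, -0.4, -1.5]
opening: 0.0552
```

```bash
python3 s.py .536 .262
```

```text
t 6.1 tcp [0.5374 0.2625 0.0096] down [ 0.003  0.004 -1.   ] jaw 12.3 open 0.0552 F [ 0.8 -0.4 -1.5]
delta mm [-1.4 -0.5]
```

Request:
{"fn": "step_arm", "kwargs": {
  "deltas": [
    [-1,0,-3,-0.2,0.2,0,1],
    [0,0,-2,0,0,0,1],
    [0,0,-1,0,0,0,1],
    [0,0,0,0,0,0,1]
  ]
}}

```text
t: 6.5
tool_pos: [0.5368, 0.2631, 0.0039]
ee_rot: [-1.303, 1.049, -1.049]
wrist_force: [-0.2, 0.1, -0.6]
opening: 0.0556
```

```bash
python3 s.py .536 .262
```

```text
t 6.5 tcp [0.5368 0.2631 0.0039] down [ 0.001  0.    -1.   ] jaw 12.3 open 0.0556 F [-0.2  0.1 -0.6]
delta mm [-0.8 -1.1]
```

Time is ample. Opening, lifting, and looking from above to check the impeller.

Request:
{"fn": "step_arm", "kwargs": {
  "deltas": [
    [0,0,0,0,0,0,-0.6],
    [0,0,0,0,0,0,-0.6],
    [0,0,0,0,0,0,-0.6],
    [0,0,20,0,0,0,-0.6],
    [0,0,40,0,0,0,-0.6],
    [0,0,40,0,0,0,-0.6],
    [0,-10,20,0,0,0,-0.6],
    [0,-20,0,0,0,0,-0.6]
  ]
}}

```text
t: 7.3
tool_pos: [0.5359, 0.2338, 0.1276]
ee_rot: [-1.304, 1.048, -1.047]
wrist_force: [0.5, -0.4, 0.8]
opening: 0.0702
```

```bash
python3 s.py .439 -.153; python3 -c "
from w import *
c=shot('wrist','w2.png'); W=world(c)
print(comp(c,W,.536,.262,.012,.022),comp(c,W,.536,.262,.024,.032))
for lo in (.05,):
  m=(W[...,2]>.04)&(W[...,2]<.062)&(np.hypot(W[...,0]-.518,W[...,1]-.34)<.06); P=W[m]; 
  print(len(P)); 
  for a in np.arange(.30,.37,.01):
    q=P[(P[:,1]>a)&(P[:,1]<a+.01)]
    if len(q): print(a.round(2),q.mean(0).round(4),q[:,1].min().round(4),np.ptp(q[:,0]).round(3))
"
```

```text
t 7.3 tcp [0.5359 0.2338 0.1276] down [-0.  0. -1.] jaw 12.5 open 0.0702 F [ 0.5 -0.4  0.8]
delta mm [ -96.9 -386.8]
[5.357e-01 2.636e-01 5.620e-02 1.850e-02 2.803e+03] [5.358e-01 2.637e-01 2.590e-02 2.830e-02 3.160e+02]
2146
0.31 [0.5232 0.3177 0.0519] 0.3153 0.01
0.32 [0.522  0.325  0.0524] 0.32 0.011
0.33 [0.52   0.335  0.0521] 0.33 0.012
0.34 [0.5176 0.3451 0.0524] 0.34 0.012
0.35 [0.5154 0.355  0.0523] 0.3501 0.012
0.36 [0.5022 0.3655 0.0513] 0.36 0.039
0.37 [0.5288 0.3734 0.0503] 0.37 0.03
```

View pics/w2.png

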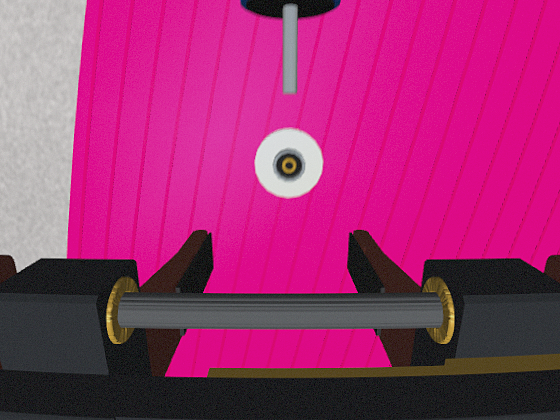

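The impeller stands on the shaft line at (.536,.2637), with a gap of about 24 mm. Next is the neck ring.

Request:
{"fn": "step_arm", "kwargs": {
  "deltas": [
    [-11,-45,0,0,0,0,-0.4],
    [-11,-45,0,0,0,0,-0.4],
    [-11,-45,0,0,0,0,-0.4],
    [-11,-45,0,0,0,0,-0.4],
    [-11,-45,0,0,0,0,-0.4],
    [-11,-45,0,0,0,0,-0.4],
    [-11,-45,0,0,0,0,-0.4],
    [-11,-40,0,0,0,0,-0.4]
  ]
}}

```text
t: 8.15
tool_pos: [0.4453, -0.131, 0.1271]
ee_rot: [-1.304, 1.04, -1.045]
wrist_force: [0.7, 0.2, 0.1]
opening: 0.0616
```

```bash
python3 s.py .4395 -.153
```

```text
t 8.15 tcp [ 0.4453 -0.131   0.1271] down [ 0.004  0.    -1.   ] jaw 12.8 open 0.0616 F [0.7 0.2 0.1]
delta mm [ -5.8 -22. ]
```

Request:
{"fn": "step_arm", "kwargs": {
  "deltas": [
    [-3,-12,0,0,0,0,-0.4],
    [-3,-8,0,0,0.2,0,-0.4],
    [0,0,-20,0,0,0,-0.4],
    [0,0,-20,0,0,0,-0.4],
    [0,0,-10,0,0,0,-0.4],
    [0,0,0,0,0,0,-0.4]
  ]
}}

```text
t: 8.75
tool_pos: [0.4384, -0.1561, 0.0758]
ee_rot: [-1.303, 1.047, -1.05]
wrist_force: [-0.6, 0.2, 0.1]
opening: 0.0613
```

```bash
python3 s.py .4395 -.153;  python3 -c "
from w import *
c=shot('wrist','w3.png'); W=world(c)
print(comp(c,W,.4395,-.153,.005,.013,.03))"
```

```text
t 8.75 tcp [ 0.4384 -0.1561  0.0758] down [ 0.001 -0.001 -1.   ] jaw 12.4 open 0.0613 F [-0.6  0.2  0.1]
delta mm [1.1 3.1]
[ 4.391e-01 -1.530e-01  4.610e-02  1.010e-02  1.535e+03]
```

Request:
{"fn": "step_arm", "kwargs": {
  "deltas": [
    [1,2,-20,0,0,0,-0.4],
    [0,1,-20,0,0,0,-0.4],
    [0,0,-15,0,0,0,-0.4],
    [0,0,-8,0,0,0,-0.4],
    [0,0,-2,0,0,0,-0.4]
  ]
}}

```text
t: 9.3
tool_pos: [0.4441, -0.153, 0.0132]
ee_rot: [-1.303, 1.037, -1.054]
wrist_force: [-1.1, -0.7, -0.2]
opening: 0.0616
```

```bash
python3 s.py .439 -.153
```

```text
t 9.3 tcp [ 0.4441 -0.153   0.0132] down [ 0.009 -0.005 -1.   ] jaw 12.6 open 0.0616 F [-1.1 -0.7 -0.2]
delta mm [-5.1 -0. ]
```

Request:
{"fn": "step_arm", "kwargs": {
  "deltas": [
    [-3,0,-2,0.3,0.5,0,-0.4],
    [-2,0,-4,0,0,0,-0.4],
    [0,0,-3,0,0,0,-0.4],
    [0,0,-1,0,0,0,-0.4]
  ]
}}

```text
t: 9.7
tool_pos: [0.4404, -0.1536, 0.0044]
ee_rot: [-1.304, 1.044, -1.048]
wrist_force: [0.7, -0.4, 0.7]
opening: 0.0613
```

```bash
python3 s.py .439 -.153
```

```text
t 9.7 tcp [ 0.4404 -0.1536  0.0044] down [ 0.003 -0.001 -1.   ] jaw 12.6 open 0.0613 F [ 0.7 -0.4  0.7]
delta mm [-1.4  0.6]
```

Request:
{"fn": "step_arm", "kwargs": {
  "deltas": [
    [-1,0,-2,0,0.2,0,-0.2],
    [0,0,0,0,0,0,1],
    [0,0,0,0,0,0,1],
    [0,0,0,0,0,0,1],
    [0,0,0,0,0,0,1],
    [0,0,10,0,0,0,1],
    [0,0,30,0,0,0,1],
    [0,0,30,0,0,0,1]
  ]
}}

```text
t: 10.5
tool_pos: [0.4362, -0.1521, 0.0722]
ee_rot: [-1.308, 1.054, -1.039]
wrist_force: [0.1, -0.3, -1.5]
opening: 0.0448
```

Request:
{"fn": "step_arm", "kwargs": {
  "deltas": [
    [11,45,15,0,0,0,1],
    [11,45,15,0,0,0,1],
    [11,45,0,0,0,0,1],
    [11,45,0,0,0,0,1],
    [11,45,0,0,0,0,1],
    [11,45,0,0,0,0,1],
    [11,45,0,0,0,0,1],
    [11,40,0,0,0,0,1]
  ]
}}

```text
t: 11.3
tool_pos: [0.5297, 0.2095, 0.1156]
ee_rot: [-1.296, 1.047, -1.06]
wrist_force: [1.0, 0.1, -1.0]
opening: 0.0457
```

```bash
python3 s.py .536 .2635
```

```text
t 11.3 tcp [0.5297 0.2095 0.1156] down [ 0.009 -0.001 -1.   ] jaw 11.9 open 0.0457 F [ 1.   0.1 -1. ]
delta mm [ 6.3 54. ]
```

Request:
{"fn": "step_arm", "kwargs": {
  "deltas": [
    [3,25,0,0,0.5,0,1],
    [2,20,0,0,0,0.5,1],
    [0,4,-20,0,0,0,1],
    [0,0,-20,0,0,0,1],
    [0,0,-8,0,0,0,1],
    [0,0,0,0,0,0,1]
  ]
}}

```text
t: 11.9
tool_pos: [0.5362, 0.2689, 0.0716]
ee_rot: [-1.302, 1.038, -1.043]
wrist_force: [0.7, 0.2, -0.0]
opening: 0.045
```

```bash
python3 s.py .536 .2637;  python3 -c "
from w import *
c=shot('wrist','w4.png'); W=world(c); 
print(comp(c,W,.536,.2637,.012,.022)); s=arm.read_state()['tool_pos']
print(comp(c,W,s[0],s[1],s[2]-.004,s[2]+.012,.024))"
```

```text
t 11.9 tcp [0.5362 0.2689 0.0716] down [ 0.006  0.002 -1.   ] jaw 12.9 open 0.045 F [ 0.7  0.2 -0. ]
delta mm [-0.2 -5.2]
[5.357e-01 2.648e-01 5.570e-02 1.840e-02 1.550e+03]
[5.365e-01 2.689e-01 4.810e-02 7.900e-02 3.508e+03]
```

View pics/w4.png

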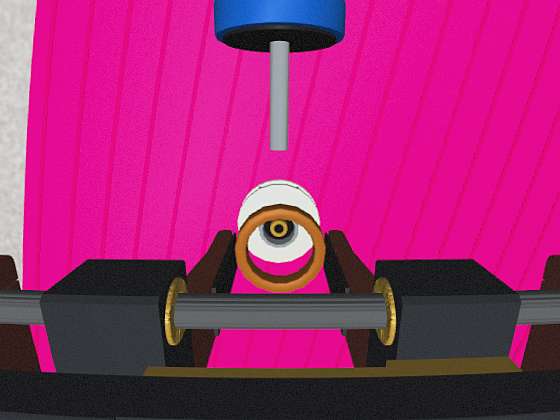

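```bash
cat > ringm.py <<'E'
from w import *
c=shot('wrist'); W=world(c); g=c['color'].astype(int); s=arm.read_state()['tool_pos']
m=((g[...,0]>130)&(g[...,0]-g[...,2]>80)&(g[...,1]>60)&(W[...,2]>s[2]-.006)&(W[...,2]<s[2]+.014)&(np.hypot(W[...,0]-s[0],W[...,1]-s[1])<.03))
m=cv2.morphologyEx(m.astype(np.uint8),cv2.MORPH_OPEN,np.ones((3,3)))>0
P=W[m]; zt=np.percentile(P[:,2],90); P=P[P[:,2]>zt-.003]
(cx,cy),r=cv2.minEnclosingCircle(P[:,:2].astype(np.float32)); print('ring',cx,cy,2*r,zt,'tcp',s,len(P))
E
python3 ringm.py
```

```text
ring 0.5357764363288879 0.26961037516593933 0.045345012098550797 0.0806198488998758 tcp [0.53704165 0.26892329 0.07260871] 2326
```

Request:
{"fn": "step_arm", "kwargs": {
  "deltas": [
    [0,-3,-10,0,0.3,-0.4,1],
    [0,-3,-10,0,0,0,1],
    [0,0,-8,0,0,0,1],
    [0,0,-2,0,0,0,1],
    [0,0,0,0,0,0,1]
  ]
}}

```text
t: 12.5
tool_pos: [0.5385, 0.2615, 0.0422]
ee_rot: [-1.297, 1.046, -1.049]
wrist_force: [-0.1, 0.1, -0.6]
opening: 0.045
```

```bash
python3 s.py .537 .263; python3 ringm.py
```

```text
t 12.5 tcp [0.5385 0.2615 0.0422] down [ 0.005  0.004 -1.   ] jaw 12.4 open 0.045 F [-0.1  0.1 -0.6]
delta mm [-1.5  1.5]
ring 0.5377810001373291 0.2623182535171509 0.045148804783821106 0.05075052266400583 tcp [0.53851849 0.26148494 0.04230826] 2328
```

Request:
{"fn": "step_arm", "kwargs": {
  "deltas": [
    [-1.5,1,-2,-0.2,0.3,0,1],
    [-1,0.5,-3,0,0,0,1],
    [0,0,-2,0,0,0,1],
    [0,0,-1,0,0,0,1]
  ]
}}

```text
t: 12.95
tool_pos: [0.5364, 0.2636, 0.0344]
ee_rot: [-1.303, 1.048, -1.048]
wrist_force: [-0.1, 0.8, -0.3]
opening: 0.0453
```

```bash
python3 s.py .537 .263; python3 ringm.py
```

```text
t 12.95 tcp [0.5364 0.2636 0.0344] down [ 0.001  0.    -1.   ] jaw 12.4 open 0.0453 F [-0.1  0.8 -0.3]
delta mm [ 0.6 -0.6]
ring 0.53562992811203 0.26462873816490173 0.04535020887851715 0.042943987598619976 tcp [0.53626911 0.26358925 0.03428295] 2319
```

Centred within about 1 mm. Lowering the ring onto the disc.

Request:
{"fn": "step_arm", "kwargs": {
  "deltas": [
    [0,-0.5,-3,0,0,0,1],
    [0,-0.5,-3,0,0,0,1],
    [0,0,-3,0,0,0,1],
    [0,0,-2,0,0,0,1],
    [0,0,-1,0,0,0,1],
    [0,0,0,0,0,0,1]
  ]
}}

```text
t: 13.6
tool_pos: [0.5363, 0.2624, 0.0211]
ee_rot: [-1.303, 1.048, -1.048]
wrist_force: [0.0, -0.7, -0.6]
opening: 0.0452
```

```bash
python3 s.py .537 .263; python3 ringm.py
```

```text
t 13.6 tcp [0.5363 0.2624 0.0211] down [ 0.  0. -1.] jaw 12.4 open 0.0452 F [ 0.  -0.7 -0.6]
delta mm [0.7 0.6]
ring 0.5357471108436584 0.26320454478263855 0.045517511665821075 0.029594154848400493 tcp [0.53629067 0.2624924  0.02121898] 2386
```

Request:
{"fn": "step_arm", "kwargs": {
  "deltas": [
    [0,0,-0.7,0,0,0,1],
    [0,0,0,0,0,0,-0.5],
    [0,0,0,0,0,0,-0.5],
    [0,0,0,0,0,0,-0.5],
    [0,0,20,0,0,0,-0.5],
    [0,0,40,0,0,0,-0.5],
    [0,-10,40,0,0,0,-0.5],
    [0,-20,10,0,0,0,-0.5]
  ]
}}

```text
t: 14.45
tool_pos: [0.5346, 0.233, 0.132]
ee_rot: [-1.307, 1.049, -1.045]
wrist_force: [0.7, 0.2, -0.2]
opening: 0.0658
```

```bash
python3 s.py .432 -.392; python3 -c "
from w import *
c=shot('wrist','w5.png'); W=world(c); 
print(comp(c,W,.536,.2637,.012,.022)); print(comp(c,W,.536,.2637,.024,.032))"
```

```text
t 14.45 tcp [0.5346 0.233  0.132 ] down [-0.003 -0.001 -1.   ] jaw 12.5 open 0.0658 F [ 0.7  0.2 -0.2]
delta mm [-102.6 -625. ]
[5.360e-01 2.636e-01 5.630e-02 1.850e-02 1.017e+03]
[5.357e-01 2.631e-01 4.610e-02 2.820e-02 1.177e+03]
```

View pics/w5.png

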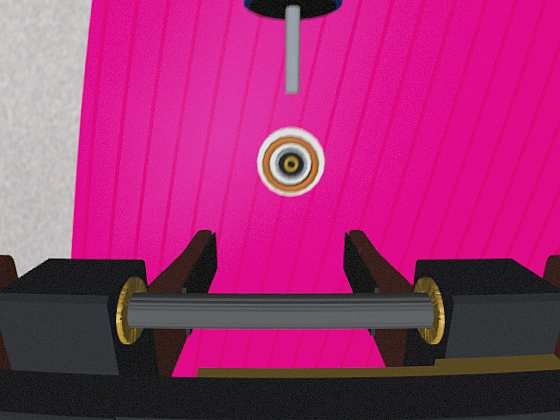

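The ring lies flat around the eye: centres are 0.6 mm apart and its top is at 28 mm. Next is the bowl stack.

Request:
{"fn": "step_arm", "kwargs": {
  "deltas": [
    [-8,-48,15,0,0,0,-1],
    [-8,-48,15,0,0,0,-1],
    [-8,-48,0,0,0,0,-1],
    [-8,-48,0,0,0,0,-1],
    [-8,-48,0,0,0,0,-1],
    [-8,-48,0,0,0,0,-1],
    [-8,-48,0,0,0,0,-1],
    [-8,-48,0,0,0,0,-1]
  ]
}}

```text
t: 15.3
tool_pos: [0.4693, -0.1566, 0.1623]
ee_rot: [-1.306, 1.039, -1.044]
wrist_force: [1.0, -0.6, 0.3]
opening: 0.0879
```

```bash
python3 s.py .432 -.392
```

```text
t 15.3 tcp [ 0.4693 -0.1566  0.1623] down [ 0.003 -0.001 -1.   ] jaw 12.9 open 0.0879 F [ 1.  -0.6  0.3]
delta mm [ -37.3 -235.4]
```

Request:
{"fn": "step_arm", "kwargs": {
  "deltas": [
    [-8,-48,0,0,0,0,-1],
    [-8,-48,0,0,0,0,-1],
    [-8,-48,0,0,0,0,-1],
    [-5,-40,0,0,0,0,-1],
    [0,-15,0,0,0,0,-1],
    [0,-5,0,0,0,0,-1],
    [0,0,0,0,0,0,-1]
  ]
}}

```text
t: 16.0
tool_pos: [0.4363, -0.3714, 0.1599]
ee_rot: [-1.302, 1.046, -1.05]
wrist_force: [-0.6, -0.2, 0.4]
opening: 0.0879
```

```bash
python3 s.py .432 -.392; python3 -c "
from w import *
c=shot('wrist','w6.png'); W=world(c); 
print(comp(c,W,.432,-.392,.06,.076))"
```

```text
t 16.0 tcp [ 0.4363 -0.3714  0.1599] down [ 0.003  0.    -1.   ] jaw 12.4 open 0.0879 F [-0.6 -0.2  0.4]
delta mm [ -4.3 -20.6]
[ 4.316e-01 -3.924e-01  6.630e-02  6.980e-02  1.542e+03]
```

View pics/w6.png

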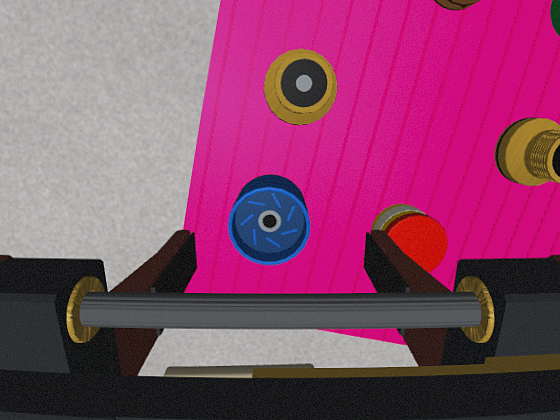

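Request:
{"fn": "step_arm", "kwargs": {
  "deltas": [
    [-2,-12,0,0,0.2,0,-1],
    [-2,-6,-15,0,0,0,-1],
    [-1,-2,-15,0,0,0,-1],
    [0,0,-10,0,0,0,-1],
    [0,0,0,0,0,0,-1]
  ]
}}

```text
t: 16.55
tool_pos: [0.4319, -0.3864, 0.1165]
ee_rot: [-1.306, 1.045, -1.04]
wrist_force: [-0.4, 0.1, -0.7]
opening: 0.0873
```

```bash
python3 s.py .4318 -.392; python3 -c "
from w import *
c=shot('wrist'); W=world(c); 
print(comp(c,W,.432,-.392,.06,.076,.038))"
```

```text
t 16.55 tcp [ 0.4319 -0.3864  0.1165] down [-0.002  0.003 -1.   ] jaw 12.8 open 0.0873 F [-0.4  0.1 -0.7]
delta mm [-0.1 -5.6]
[ 4.315e-01 -3.925e-01  6.620e-02  6.980e-02  2.256e+03]
```

Request:
{"fn": "step_arm", "kwargs": {
  "deltas": [
    [0,-3,-10,0,0,0,-1],
    [0,-3,-10,0,0,0,-1],
    [0,0,-8,0,0,0,-1],
    [0,0,-4,0,0,0,-1],
    [0,0,-2,0,0,0,-1]
  ]
}}

```text
t: 17.1
tool_pos: [0.4329, -0.3933, 0.0811]
ee_rot: [-1.306, 1.043, -1.041]
wrist_force: [0.2, -0.1, -0.5]
opening: 0.0878
```

```bash
python3 s.py .4318 -.392
```

```text
t 17.1 tcp [ 0.4329 -0.3933  0.0811] down [-0.     0.001 -1.   ] jaw 12.9 open 0.0878 F [ 0.2 -0.1 -0.5]
delta mm [-1.1  1.3]
```

Request:
{"fn": "step_arm", "kwargs": {
  "deltas": [
    [-1,1,-8,0,0,-0.3,-1],
    [0,0,-8,0,0,0,-1],
    [0,0,-5,0,0,0,-1],
    [0,0,-2,0,0,0,-1],
    [0,0,-1,0,0,0,-1]
  ]
}}

```text
t: 17.6
tool_pos: [0.4318, -0.3921, 0.0549]
ee_rot: [-1.304, 1.047, -1.046]
wrist_force: [-0.1, -0.7, 0.1]
opening: 0.0879
```

```bash
python3 s.py .4318 -.392
```

```text
t 17.6 tcp [ 0.4318 -0.3921  0.0549] down [-0.     0.001 -1.   ] jaw 12.5 open 0.0879 F [-0.1 -0.7  0.1]
delta mm [0.  0.1]
```

Request:
{"fn": "step_arm", "kwargs": {
  "deltas": [
    [0,0,1,0,0,0,-0.6],
    [0,0,0,0,0,0,1],
    [0,0,0,0,0,0,1],
    [0,0,0,0,0,0,1],
    [0,0,0,0,0,0,1],
    [0,0,5,0,0,0,1],
    [0,0,7,0,0,0,1],
    [0,0,7,0,0,0,1]
  ]
}}

```text
t: 18.4
tool_pos: [0.4317, -0.3919, 0.0762]
ee_rot: [-1.304, 1.048, -1.045]
wrist_force: [-0.2, 1.4, -0.6]
opening: 0.0649
```

Request:
{"fn": "step_arm", "kwargs": {
  "deltas": [
    [0,0,10,0,0,0,1],
    [0,0,15,0,0,0,1],
    [0,0,25,0,0,0,1],
    [0,0,25,0,0,0,1]
  ]
}}

```text
t: 18.8
tool_pos: [0.4304, -0.3905, 0.1542]
ee_rot: [-1.303, 1.051, -1.042]
wrist_force: [-0.1, -0.1, -0.8]
opening: 0.0651
```

```bash
python3 s.py .5545 .178; python3 -c "
from w import *
c=shot('wrist','w7.png')
c=shot('side'); W=world(c); g=c['color']; cv2.imwrite('pics/s7.png',g[220:420,220:480,::-1].repeat(2,0).repeat(2,1))"
```

```text
t 18.8 tcp [ 0.4304 -0.3905  0.1542] down [-0.003  0.004 -1.   ] jaw 12.5 open 0.0651 F [-0.1 -0.1 -0.8]
delta mm [124.1 568.5]
```

View pics/s7.png

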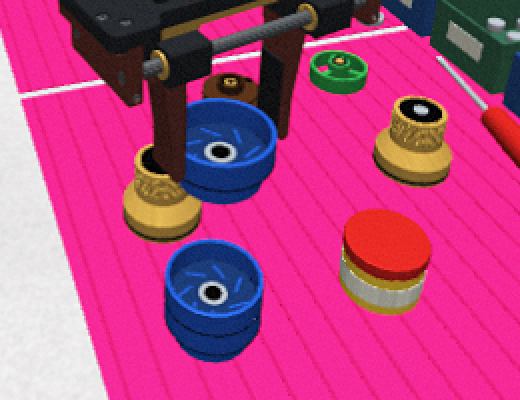

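Only the top bowl came up; the two spare bowls still stand. Carrying the bowl to (.5545,.178).

Request:
{"fn": "step_arm", "kwargs": {
  "deltas": [
    [10,45,0,0,0,0,1],
    [10,47,0,0,0,0,1],
    [10,47,0,0,0,0,1],
    [10,47,0,0,0,0,1],
    [10,47,0,0,0,0,1],
    [10,47,0,0,0,0,1],
    [10,47,0,0,0,0,1],
    [10,47,0,0,0,0,1]
  ]
}}

```text
t: 19.7
tool_pos: [0.5123, -0.0133, 0.1565]
ee_rot: [-1.302, 1.047, -1.063]
wrist_force: [-0.0, -0.8, -1.0]
opening: 0.0646
```

```bash
python3 s.py .5545 .178
```

```text
t 19.7 tcp [ 0.5123 -0.0133  0.1565] down [ 0.006 -0.008 -1.   ] jaw 11.9 open 0.0646 F [-0.  -0.8 -1. ]
delta mm [ 42.2 191.3]
```

Request:
{"fn": "step_arm", "kwargs": {
  "deltas": [
    [10,45,0,0.4,0.3,0.3,1],
    [10,45,0,0,0,0.3,1],
    [10,40,0,0,0,0,1],
    [8,25,-15,0,0,0,1],
    [4,10,-20,0,0,0,1],
    [0,3,-20,0,0,0,1],
    [0,0,-10,0,0,0,1],
    [0,0,0,0,0,0,1]
  ]
}}

```text
t: 20.5
tool_pos: [0.5537, 0.17, 0.087]
ee_rot: [-1.307, 1.039, -1.04]
wrist_force: [0.9, 0.4, 0.1]
opening: 0.0652
```

```bash
python3 s.py .5545 .178
```

```text
t 20.5 tcp [0.5537 0.17   0.087 ] down [ 0.001  0.001 -1.   ] jaw 13.0 open 0.0652 F [0.9 0.4 0.1]
delta mm [0.8 8. ]
```

Request:
{"fn": "step_arm", "kwargs": {
  "deltas": [
    [0,4,-15,0,0,-0.5,1],
    [0,3,-20,0,0,0,1],
    [0,1,-12,0,0,0,1],
    [0,0,-5,0,0,0,1],
    [0,0,0,0,0,0,1]
  ]
}}

```text
t: 21.0
tool_pos: [0.5553, 0.1759, 0.036]
ee_rot: [-1.3, 1.046, -1.051]
wrist_force: [-0.5, -0.1, -1.4]
opening: 0.0648
```

```bash
python3 s.py .5545 .178
```

```text
t 21.0 tcp [0.5553 0.1759 0.036 ] down [ 0.004  0.001 -1.   ] jaw 12.4 open 0.0648 F [-0.5 -0.1 -1.4]
delta mm [-0.8  2.1]
```

Request:
{"fn": "step_arm", "kwargs": {
  "deltas": [
    [-1,1,-6,0,0.2,0,1],
    [0,1,-5,0,0,0,1],
    [0,0,-2,0,0,0,1],
    [0,0,-1,0,0,0,1],
    [0,0,-1,0,0,0,1],
    [0,0,0,0,0,0,1]
  ]
}}

```text
t: 21.6
tool_pos: [0.5561, 0.1777, 0.0222]
ee_rot: [-1.299, 1.047, -1.051]
wrist_force: [0.6, -0.7, -1.1]
opening: 0.0651
```

```bash
python3 s.py .5545 .178
```

```text
t 21.6 tcp [0.5561 0.1777 0.0222] down [ 0.004  0.002 -1.   ] jaw 12.3 open 0.0651 F [ 0.6 -0.7 -1.1]
delta mm [-1.6  0.3]
```

Request:
{"fn": "step_arm", "kwargs": {
  "deltas": [
    [-1,0,-1,-0.1,0.2,0,1],
    [0,0,-1,0,0,0,1],
    [0,0,-0.5,0,0,0,1],
    [0,0,0,0,0,0,1]
  ]
}}

```text
t: 22.0
tool_pos: [0.5553, 0.1779, 0.0204]
ee_rot: [-1.302, 1.048, -1.05]
wrist_force: [-0.3, 0.1, -0.4]
opening: 0.0655
```

```bash
python3 s.py .5545 .178
```

```text
t 22.0 tcp [0.5553 0.1779 0.0204] down [ 0.001 -0.    -1.   ] jaw 12.3 open 0.0655 F [-0.3  0.1 -0.4]
delta mm [-0.8  0.1]
```

Request:
{"fn": "step_arm", "kwargs": {
  "deltas": [
    [0,0,-0.5,0,0,0,1],
    [0,0,0,0,0,0,-1],
    [0,0,0,0,0,0,-1],
    [0,0,0,0,0,0,-1],
    [0,0,20,0,0,0,-1],
    [0,0,40,0,0,0,-1],
    [2,-10,40,0,0,0,-1],
    [5,-25,10,0,0,0,-1]
  ]
}}

```text
t: 22.8
tool_pos: [0.5593, 0.1439, 0.1303]
ee_rot: [-1.308, 1.051, -1.045]
wrist_force: [0.1, 0.4, 0.1]
opening: 0.0879
```

```bash
python3 s.py .669 -.150; python3 -c "
from w import *
c=shot('wrist','w8.png'); W=world(c); 
print(comp(c,W,.555,.178,.028,.040)); print(comp(c,W,.536,.2637,.024,.032));print(comp(c,W,.536,.2637,.012,.032))"
```

```text
t 22.8 tcp [0.5593 0.1439 0.1303] down [-0.005 -0.    -1.   ] jaw 12.5 open 0.0879 F [0.1 0.4 0.1]
delta mm [ 109.7 -293.9]
[5.547e-01 1.777e-01 6.630e-02 3.420e-02 1.285e+03]
[5.361e-01 2.631e-01 4.610e-02 2.820e-02 1.494e+03]
[5.358e-01 2.638e-01 5.670e-02 2.160e-02 4.402e+03]
```

View pics/w8.png

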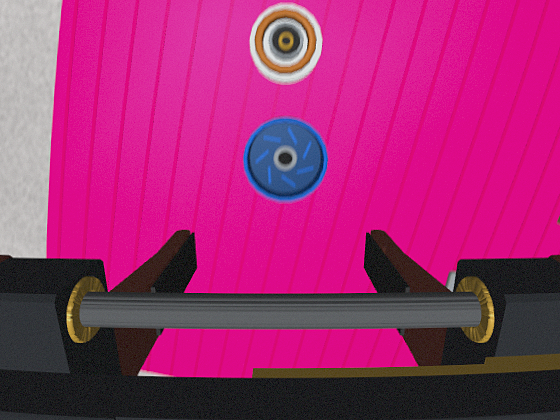

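The bowl stands at (.5547,.1777), 88 mm from the impeller. Bearing next.

Request:
{"fn": "step_arm", "kwargs": {
  "deltas": [
    [15,-40,0,0,0,0,-0.6],
    [15,-40,0,0,0,0,-0.6],
    [15,-40,0,0,0,0,-0.6],
    [15,-40,0,0,0,0,-0.6],
    [15,-40,0,0,0,0,-0.6],
    [15,-40,0,0,0,0,-0.6],
    [12,-25,0,0,0,0,-0.6],
    [2,-5,0,0,0,0,-0.6]
  ]
}}

```text
t: 23.65
tool_pos: [0.666, -0.1401, 0.1286]
ee_rot: [-1.308, 1.05, -1.047]
wrist_force: [-0.2, -0.4, -0.2]
opening: 0.0705
```

```bash
python3 s.py .669 -.150; python3 -c "
from w import *
c=shot('wrist'); W=world(c); 
print(comp(c,W,.669,-.15,.010,.021))"
```

```text
t 23.65 tcp [ 0.666  -0.1401  0.1286] down [-0.004 -0.002 -1.   ] jaw 12.5 open 0.0705 F [-0.2 -0.4 -0.2]
delta mm [ 3.  -9.9]
[ 6.694e-01 -1.497e-01  5.810e-02  1.760e-02  1.578e+03]
```

Request:
{"fn": "step_arm", "kwargs": {
  "deltas": [
    [2,-6,-15,0,-0.2,0,-0.75],
    [1,-4,-25,0,0,0,-0.75],
    [0,0,-25,0,0,0,-0.75],
    [0,0,-12,0,0,0,-0.75],
    [0,0,-4,0,0,0,-0.75],
    [0,0,0,0,0,0,-0.75]
  ]
}}

```text
t: 24.3
tool_pos: [0.6641, -0.1422, 0.0404]
ee_rot: [-1.309, 1.049, -1.039]
wrist_force: [-0.1, -0.8, -0.3]
opening: 0.0768
```

```bash
python3 s.py .669 -.1495
```

```text
t 24.3 tcp [ 0.6641 -0.1422  0.0404] down [-0.006  0.002 -1.   ] jaw 12.8 open 0.0768 F [-0.1 -0.8 -0.3]
delta mm [ 4.9 -7.3]
```

Request:
{"fn": "step_arm", "kwargs": {
  "deltas": [
    [3,-4,0,0,-0.3,0,-0.75],
    [2,-4,-5,0,0,0,-0.75],
    [0,0,-8,0,0,0,-0.75],
    [0,0,-4,0,0,0,-0.75],
    [0,0,-1,0,0,0,-0.75]
  ]
}}

```text
t: 24.8
tool_pos: [0.6722, -0.151, 0.0245]
ee_rot: [-1.303, 1.039, -1.046]
wrist_force: [0.1, -0.4, 0.4]
opening: 0.0767
```

```bash
python3 s.py .669 -.1495
```

```text
t 24.8 tcp [ 0.6722 -0.151   0.0245] down [ 0.005  0.    -1.   ] jaw 12.8 open 0.0767 F [ 0.1 -0.4  0.4]
delta mm [-3.2  1.5]
```

Request:
{"fn": "step_arm", "kwargs": {
  "deltas": [
    [-2,1,-7,0,0.3,0,-0.75],
    [-1,0,-7,0,0,0,-0.75],
    [0,0,-4,0,0,0,-0.75],
    [0,0,-2,0,0,0,-0.75]
  ]
}}

```text
t: 25.2
tool_pos: [0.6687, -0.1499, 0.0028]
ee_rot: [-1.307, 1.044, -1.042]
wrist_force: [-0.8, -0.1, -0.3]
opening: 0.0769
```

```bash
python3 s.py .669 -.1495
```

```text
t 25.2 tcp [ 0.6687 -0.1499  0.0028] down [-0.001  0.    -1.   ] jaw 12.8 open 0.0769 F [-0.8 -0.1 -0.3]
delta mm [0.3 0.4]
```

Request:
{"fn": "step_arm", "kwargs": {
  "deltas": [
    [0,0,1,0,0,0,0],
    [0,0,0,0,0,0,1],
    [0,0,0,0,0,0,1],
    [0,0,0,0,0,0,1],
    [0,0,0,0,0,0,1],
    [0,0,10,0,0,0,1],
    [0,0,30,0,0,0,1],
    [0,0,40,0,0,0,1]
  ]
}}

```text
t: 26.0
tool_pos: [0.6636, -0.1482, 0.0806]
ee_rot: [-1.311, 1.054, -1.033]
wrist_force: [0.2, -0.4, -0.7]
opening: 0.0579
```

```bash
python3 s.py .5736 .0928
```

```text
t 26.0 tcp [ 0.6636 -0.1482  0.0806] down [-0.012  0.004 -1.   ] jaw 12.8 open 0.0579 F [ 0.2 -0.4 -0.7]
delta mm [-90. 241.]
```

Request:
{"fn": "step_arm", "kwargs": {
  "deltas": [
    [-14,40,10,-0.2,-0.6,0,1],
    [-14,40,10,0,0,0,1],
    [-14,40,0,0,0,0,1],
    [-14,40,0,0,0,0,1],
    [-14,38,0,0,0,0,1],
    [-10,22,0,0,0,0,1],
    [-4,8,0,0,0,0,1],
    [0,2,0,0,0,0,1]
  ]
}}

```text
t: 26.8
tool_pos: [0.5841, 0.0855, 0.1167]
ee_rot: [-1.294, 1.027, -1.06]
wrist_force: [-0.4, -0.4, -0.0]
opening: 0.0582
```

```bash
python3 s.py .5736 .0928
```

```text
t 26.8 tcp [0.5841 0.0855 0.1167] down [ 0.022 -0.004 -1.   ] jaw 12.6 open 0.0582 F [-0.4 -0.4 -0. ]
delta mm [-10.5   7.3]
```

Request:
{"fn": "step_arm", "kwargs": {
  "deltas": [
    [-5,4,-15,0.2,1.2,0,1],
    [-4,3,-25,0,0,0,1],
    [-2,0,-25,0,0,0,1],
    [0,0,-12,0,0,0,1],
    [0,0,-4,0,0,0,1],
    [0,0,0,0,0,0,1]
  ]
}}

```text
t: 27.4
tool_pos: [0.5766, 0.0875, 0.0311]
ee_rot: [-1.304, 1.048, -1.051]
wrist_force: [-0.4, 0.3, -0.8]
opening: 0.058
```

```bash
python3 s.py .5736 .0928
```

```text
t 27.4 tcp [0.5766 0.0875 0.0311] down [ 0.001 -0.001 -1.   ] jaw 12.3 open 0.058 F [-0.4  0.3 -0.8]
delta mm [-3.   5.3]
```

Request:
{"fn": "step_arm", "kwargs": {
  "deltas": [
    [-2,3,-7,0,0,0,1],
    [-1,2,-7,0,0,0,1],
    [0,0,-5,0,0,0,1],
    [0,0,-2,0,0,0,1],
    [0,0,-1,0,0,0,1],
    [0,0,0,0,0,0,1]
  ]
}}

```text
t: 28.0
tool_pos: [0.5759, 0.0926, 0.0095]
ee_rot: [-1.3, 1.046, -1.054]
wrist_force: [0.0, 0.4, -0.5]
opening: 0.0581
```

```bash
python3 s.py .5736 .0928
```

```text
t 28.0 tcp [0.5759 0.0926 0.0095] down [ 0.005 -0.001 -1.   ] jaw 12.3 open 0.0581 F [ 0.   0.4 -0.5]
delta mm [-2.3  0.2]
```

Request:
{"fn": "step_arm", "kwargs": {
  "deltas": [
    [-1.5,0,-2,0,0.3,0,1],
    [-0.5,0,-2,0,0,0,1],
    [0,0,-1,0,0,0,1],
    [0,0,-0.5,0,0,0,1],
    [0,0,0,0,0,0,1]
  ]
}}

```text
t: 28.5
tool_pos: [0.5743, 0.0926, 0.0042]
ee_rot: [-1.303, 1.049, -1.051]
wrist_force: [-0.4, -0.3, -0.3]
opening: 0.0581
```

```bash
python3 s.py .5736 .0928
```

```text
t 28.5 tcp [0.5743 0.0926 0.0042] down [ 0.001 -0.001 -1.   ] jaw 12.3 open 0.0581 F [-0.4 -0.3 -0.3]
delta mm [-0.7  0.2]
```

Request:
{"fn": "step_arm", "kwargs": {
  "deltas": [
    [0,0,-0.5,0,0,0,1],
    [0,0,0,0,0,0,-0.7],
    [0,0,0,0,0,0,-0.7],
    [0,0,0,0,0,0,-0.7],
    [0,0,20,0,0,0,-0.7],
    [0,0,40,0,0,0,-0.7],
    [0,-10,40,0,0,0,-0.7],
    [-5,-25,20,0,0,0,-0.7]
  ]
}}

```text
t: 29.3
tool_pos: [0.5666, 0.0588, 0.1241]
ee_rot: [-1.308, 1.052, -1.045]
wrist_force: [0.8, -1.2, -0.1]
opening: 0.0747
```

```bash
python3 s.py .434 -.279; python3 -c "
from w import *
c=shot('wrist','w9.png'); W=world(c); 
print(comp(c,W,.574,.093,.012,.026)); print(comp(c,W,.555,.178,.028,.040))"
```

```text
t 29.3 tcp [0.5666 0.0588 0.1241] down [-0.006 -0.001 -1.   ] jaw 12.4 open 0.0747 F [ 0.8 -1.2 -0.1]
delta mm [-132.6 -337.8]
[5.737e-01 9.190e-02 5.810e-02 1.830e-02 2.139e+03]
[5.549e-01 1.774e-01 6.620e-02 3.410e-02 1.400e+03]
```

Bearing is at (.5737,.0920). Now the near brass head at (.434,-.2795), gripped by its neck.

Request:
{"fn": "step_arm", "kwargs": {
  "deltas": [
    [-17,-43,8,0,0,0,-0.5],
    [-17,-43,8,0,0,0,-0.5],
    [-17,-43,0,0,0,0,-0.5],
    [-17,-43,0,0,0,0,-0.5],
    [-17,-43,0,0,0,0,-0.5],
    [-17,-43,0,0,0,0,-0.5],
    [-17,-43,0,0,0,0,-0.5],
    [-15,-35,0,0,0,0,-0.5]
  ]
}}

```text
t: 30.15
tool_pos: [0.4309, -0.2887, 0.1451]
ee_rot: [-1.306, 1.037, -1.05]
wrist_force: [0.5, 0.0, 1.0]
opening: 0.0661
```

```bash
python3 s.py .434 -.2795; python3 -c "
from w import *
c=shot('wrist','w9.png'); W=world(c); 
print(comp(c,W,.434,-.2795,.052,.064))"
```

```text
t 30.15 tcp [ 0.4309 -0.2887  0.1451] down [ 0.006 -0.005 -1.   ] jaw 12.7 open 0.0661 F [0.5 0.  1. ]
delta mm [3.1 9.2]
[ 4.339e-01 -2.794e-01  4.450e-02  5.880e-02  2.558e+03]
```

Request:
{"fn": "step_arm", "kwargs": {
  "deltas": [
    [2,6,0,0.3,0.3,0,-0.5],
    [1,3,-10,0,0,0,-0.5],
    [0,0,-20,0,0,0,-0.5],
    [0,0,-10,0,0,0,-0.5],
    [0,0,-3,0,0,0,-0.5],
    [0,0,0,0,0,0,-0.5]
  ]
}}

```text
t: 30.8
tool_pos: [0.4329, -0.2803, 0.0985]
ee_rot: [-1.306, 1.046, -1.044]
wrist_force: [0.2, 0.5, -1.1]
opening: 0.0656
```

```bash
python3 s.py .434 -.2795
```

```text
t 30.8 tcp [ 0.4329 -0.2803  0.0985] down [-0.001 -0.    -1.   ] jaw 12.7 open 0.0656 F [ 0.2  0.5 -1.1]
delta mm [1.1 0.8]
```

Request:
{"fn": "step_arm", "kwargs": {
  "deltas": [
    [0,1,-15,0,0,-0.2,-0.5],
    [0,0,-15,0,0,0,-0.5],
    [0,0,-12,0,0,0,-0.5],
    [0,0,-8,0,0,0,-0.5],
    [0,0,-4,0,0,0,-0.5],
    [0,0,-1,0,0,0,-0.5],
    [0,0,0,0,0,0,-0.5]
  ]
}}

```text
t: 31.5
tool_pos: [0.4359, -0.2783, 0.0434]
ee_rot: [-1.306, 1.042, -1.048]
wrist_force: [0.5, -0.7, 0.5]
opening: 0.0656
```

```bash
python3 s.py .434 -.2795
```

```text
t 31.5 tcp [ 0.4359 -0.2783  0.0434] down [ 0.002 -0.003 -1.   ] jaw 12.7 open 0.0656 F [ 0.5 -0.7  0.5]
delta mm [-1.9 -1.2]
```

Request:
{"fn": "step_arm", "kwargs": {
  "deltas": [
    [-1,-1,-3,0.1,0.1,0,-0.5],
    [-1,0,-3,0,0,0,-0.5],
    [0,0,-2,0,0,0,-0.5],
    [0,0,-1,0,0,0,-0.5]
  ],
  "grip_force": 45
}}

```text
t: 31.9
tool_pos: [0.4346, -0.2803, 0.035]
ee_rot: [-1.306, 1.042, -1.048]
wrist_force: [-0.3, 0.1, -0.0]
opening: 0.0658
```

```bash
python3 s.py .434 -.2795
```

```text
t 31.9 tcp [ 0.4346 -0.2803  0.035 ] down [ 0.002 -0.002 -1.   ] jaw 12.6 open 0.0658 F [-0.3  0.1 -0. ]
delta mm [-0.6  0.8]
```

Request:
{"fn": "step_arm", "kwargs": {
  "deltas": [
    [0,0.5,0,0,0,0,0],
    [0,0,0,0,0,0,1],
    [0,0,0,0,0,0,1],
    [0,0,0,0,0,0,1],
    [0,0,0,0,0,0,1],
    [0,0,0,0,0,0,1]
  ]
}}

```text
t: 32.5
tool_pos: [0.4346, -0.2797, 0.0349]
ee_rot: [-1.306, 1.042, -1.048]
wrist_force: [0.3, -0.6, -0.7]
opening: 0.0427
```

Request:
{"fn": "step_arm", "kwargs": {
  "deltas": [
    [0,0,8,0,0,0,1],
    [0,0,15,0,0,0,1],
    [0,0,20,0,0,0,1],
    [0,0,30,0,0,0,1],
    [0,0,30,0,0,0,1],
    [0,0,0,0,0,0,1]
  ]
}}

```text
t: 33.1
tool_pos: [0.431, -0.2767, 0.1405]
ee_rot: [-1.306, 1.05, -1.04]
wrist_force: [0.2, -1.9, -4.3]
opening: 0.0428
```

```bash
python3 s.py .5924 .0083
```

```text
t 33.1 tcp [ 0.431  -0.2767  0.1405] down [-0.004  0.003 -1.   ] jaw 12.6 open 0.0428 F [ 0.2 -1.9 -4.3]
delta mm [161.4 285. ]
```

Request:
{"fn": "step_arm", "kwargs": {
  "deltas": [
    [15,25,0,0,0,0,1],
    [22,38,0,0,0,0,1],
    [22,40,0,0,0,0,1],
    [22,40,0,0,0,0,1],
    [22,40,0,0,0,0,1],
    [22,40,0,0,0,0,1],
    [20,30,0,0,0,0,1],
    [10,15,0,0,0,0,1]
  ]
}}

```text
t: 33.9
tool_pos: [0.5836, 0.0004, 0.1321]
ee_rot: [-1.308, 1.062, -1.041]
wrist_force: [0.8, -0.7, -3.8]
opening: 0.043
```

```bash
python3 s.py .5924 .0083
```

```text
t 33.9 tcp [5.836e-01 4.000e-04 1.321e-01] down [-0.014  0.004 -1.   ] jaw 12.2 open 0.043 F [ 0.8 -0.7 -3.8]
delta mm [8.8 7.9]
```

Request:
{"fn": "step_arm", "kwargs": {
  "deltas": [
    [4,4,0,-0.2,-0.8,0.3,1],
    [3,3,-10,0,0,0,1],
    [0,0,-20,0,0,0,1],
    [0,0,-20,0,0,0,1],
    [0,0,-10,0,0,0,1],
    [0,0,-3,0,0,0,1],
    [0,0,0,0,0,0,1]
  ]
}}

```text
t: 34.6
tool_pos: [0.5852, 0.0062, 0.0597]
ee_rot: [-1.311, 1.052, -1.042]
wrist_force: [-0.9, 0.9, -3.7]
opening: 0.0427
```

```bash
python3 s.py .5924 .0083
```

```text
t 34.6 tcp [0.5852 0.0062 0.0597] down [-0.008 -0.001 -1.   ] jaw 12.6 open 0.0427 F [-0.9  0.9 -3.7]
delta mm [7.2 2.1]
```

Request:
{"fn": "step_arm", "kwargs": {
  "deltas": [
    [3,1,-3,0,-0.5,0,1],
    [3,1,-5,0,0,0,1],
    [1,0,-4,0,0,0,1],
    [0,0,-2,0,0,0,1],
    [0,0,0,0,0,0,1]
  ]
}}

```text
t: 35.1
tool_pos: [0.5948, 0.0074, 0.0468]
ee_rot: [-1.302, 1.042, -1.05]
wrist_force: [0.0, -0.8, -3.8]
opening: 0.0427
```

```bash
python3 s.py .5924 .0083
```

```text
t 35.1 tcp [0.5948 0.0074 0.0468] down [ 0.006 -0.001 -1.   ] jaw 12.5 open 0.0427 F [ 0.  -0.8 -3.8]
delta mm [-2.4  0.9]
```

Request:
{"fn": "step_arm", "kwargs": {
  "deltas": [
    [-1.5,1,-3,0,0.3,0,1],
    [-0.5,0,-3,0,0,0,1],
    [0,0,-2,0,0,0,1],
    [0,0,-1,0,0,0,1],
    [0,0,0,0,0,0,1]
  ]
}}

```text
t: 35.6
tool_pos: [0.5928, 0.0088, 0.0374]
ee_rot: [-1.305, 1.045, -1.047]
wrist_force: [0.9, 0.7, -4.4]
opening: 0.0429
```

```bash
python3 s.py .5924 .0083
```

```text
t 35.6 tcp [0.5928 0.0088 0.0374] down [ 0.001 -0.001 -1.   ] jaw 12.6 open 0.0429 F [ 0.9  0.7 -4.4]
delta mm [-0.4 -0.5]
```

Request:
{"fn": "step_arm", "kwargs": {
  "deltas": [
    [0,0,-1,0,0,0,1],
    [0,0,-1,0,0,0,1],
    [0,0,-0.7,0,0,0,1],
    [0,0,0,0,0,0,1]
  ]
}}

```text
t: 36.0
tool_pos: [0.593, 0.0087, 0.0351]
ee_rot: [-1.305, 1.045, -1.048]
wrist_force: [0.4, -1.1, -3.9]
opening: 0.0427
```

```bash
python3 s.py .5924 .0083
```

```text
t 36.0 tcp [0.593  0.0087 0.0351] down [ 0.001 -0.001 -1.   ] jaw 12.6 open 0.0427 F [ 0.4 -1.1 -3.9]
delta mm [-0.6 -0.4]
```

Request:
{"fn": "step_arm", "kwargs": {
  "deltas": [
    [0,0,-0.7,0,0,0,1],
    [0,0,-0.5,0,0,0,1],
    [0,0,0,0,0,0,1]
  ]
}}

```text
t: 36.3
tool_pos: [0.5931, 0.0088, 0.035]
ee_rot: [-1.305, 1.044, -1.048]
wrist_force: [0.8, 0.4, -4.1]
opening: 0.0428
```

Request:
{"fn": "step_arm", "kwargs": {
  "deltas": [
    [0,0,-1.5,0,0,0,1],
    [0,0,-1.5,0,0,0,1],
    [0,0,0,0,0,0,1]
  ]
}}

```text
t: 36.6
tool_pos: [0.5934, 0.0087, 0.0353]
ee_rot: [-1.304, 1.043, -1.049]
wrist_force: [0.6, 1.0, -4.2]
opening: 0.0427
```

Request:
{"fn": "step_arm", "kwargs": {
  "deltas": [
    [0,0,0,0,0,0,-0.5],
    [0,0,0,0,0,0,-0.5],
    [0,0,0,0,0,0,-0.5],
    [0,0,0,0,0,0,-0.5],
    [0,0,20,0,0,0,-0.5],
    [0,0,40,0,0,0,-0.5],
    [0,-10,40,0,0,0,-0.5],
    [-5,-25,20,0,0,0,-0.5]
  ]
}}

```text
t: 37.4
tool_pos: [0.587, -0.0246, 0.1547]
ee_rot: [-1.308, 1.046, -1.043]
wrist_force: [0.1, -0.7, -0.1]
opening: 0.0655
```

Request:
{"fn": "step_arm", "kwargs": {
  "deltas": [
    [-10,-40,20,0,0,0,-0.5],
    [-20,-45,20,0,0,0,-0.5],
    [-20,-45,10,0,0,0,-0.5],
    [-20,-45,0,0,0,0,-0.5],
    [-20,-45,0,0,0,0,-0.5],
    [0,-45,0,0,0,0,-0.5],
    [0,-20,0,0,0,0,-0.5],
    [0,0,0,0,0,0,-0.5]
  ]
}}

```text
t: 38.2
tool_pos: [0.4976, -0.3191, 0.2113]
ee_rot: [-1.306, 1.033, -1.054]
wrist_force: [-0.6, 1.4, -1.0]
opening: 0.0662
```

```bash
python3 s.py; python3 - <<'E'
from w import *
c=shot('top','top9.png'); W=world(c)
T=np.array([.5242,.314]); d=np.array([.2178,-.976]); n=np.array([.976,.2178])
pr=None
for k,a in dict(imp=(.536,.2637,.012,.022),ring=(.536,.2637,.024,.033),bowl=(.555,.178,.028,.040),bearing=(.574,.092,.010,.024),head=(.593,.009,.052,.064),old=(.5487,-.1553,.010,.035),tin=(.5645,-.39,.035,.055),stack=(.432,-.392,.044,.06)).items():
    try: p=comp(c,W,*a)
    except Exception as e: print(k,e); continue
    q=p[:2]-T; print(k,p,'s,off mm',(1000*np.array([q@d,q@n])).round(1))
shot('side','side9.png')
E
```

```text
t 38.2 tcp [ 0.4976 -0.3191  0.2113] down [ 0.01  -0.008 -1.   ] jaw 12.8 open 0.0662 F [-0.6  1.4 -1. ]
imp [5.378e-01 2.628e-01 5.680e-02 1.700e-02 1.080e+02] s,off mm [52.9  2.1]
ring [5.374e-01 2.619e-01 4.670e-02 2.650e-02 1.370e+02] s,off mm [53.7  1.5]
bowl [5.563e-01 1.781e-01 6.770e-02 3.240e-02 1.210e+02] s,off mm [139.6   1.7]
bearing [5.755e-01 9.170e-02 5.860e-02 1.670e-02 2.210e+02] s,off mm [228.1   1.7]
head [5.937e-01 8.300e-03 4.440e-02 5.740e-02 2.440e+02] s,off mm [313.5   1.3]
old [ 5.487e-01 -1.554e-01  5.610e-02  1.800e-02  3.610e+02] s,off mm [463.5 -78.3]
tin [ 5.569e-01 -3.731e-01  4.150e-02  4.440e-02  1.280e+02] s,off mm [ 677.7 -117.7]
stack attempt to get argmax of an empty sequence
```

View pics/top9.png

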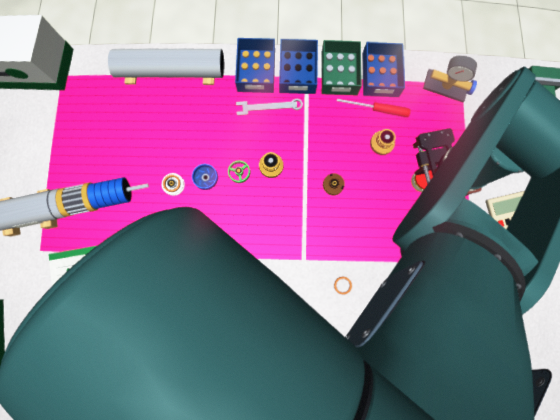

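View pics/side9.png

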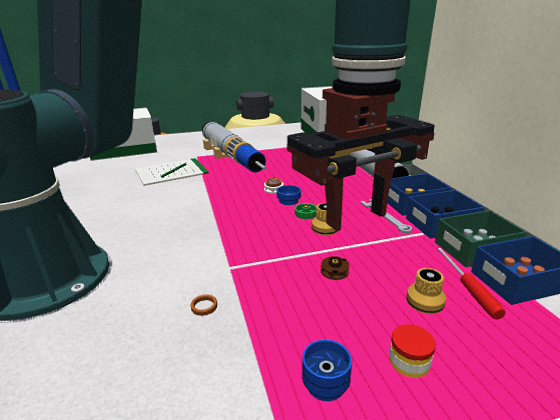

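The row is straight: s = 53, 139.6, 228 and 313.5 mm, all within about 2 mm of the shaft line. The old impeller reads unchanged. The tin and the two spare bowls are partly covered from above, but in the side view they stand where they were. The gripper is clear, so I'm handing in.

```bash
python3 -c "
from workcell import arm
print(arm.finish_job())"
```

```text
the job is handed in; nothing more can be done
None
```

The parts are laid out along the shaft line, and I handed the job in at about 38 s of the 115 s allowed. It gave no verdict.

- **Row:** from the shaft tip, the last top view put the impeller at 53 mm, bowl at 140, bearing at 228 and head at 313. That makes the gaps about 24 to 26 mm, with every part within about 2 mm of the line. Each part's height matched standing upright on the bench.
- **Neck ring:** it lies flat around the impeller's eye. The wrist view put its centre 0.6 mm from the impeller's and its top at 28 mm, which is fully down.
- **Left in place:** the old impeller measured unmoved, to 0.1 mm. In the last top view the arm covered the two spare bowls and part of the tin, so I checked those only by eye in the side view. There they stand where they were.

While I set the head down, the wrist still read about 4 N of its weight, although the arm would go no lower. After release the head stood upright at the right height (top at 57.4 mm).

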